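Square up the model car's display base in the corner stop

TASK

Push the wooden display base that carries the model car along the cutting mat into the inside corner of the L-shaped steel stop, until its long far side lies flush against the stop's long arm and its left end is flush against the short arm (far and left as seen from the robot). Only push the wood with the fingers: never lift or tip the base, do not touch the car, whose paint is still wet, and leave the other things on the mat where they are. Finish with the base at rest there and the fingers clear.

Things in the scene. Friction and masses are not known exactly. Their poses are not given: they have to be found in the camera images.
- plinth: the display base: loose oblong block of brown wood, 90 mm deep (its x), 130 mm long (its y), 24 mm high, 0.2 to 0.5 kg with the car, standing on the mat; too broad to grip. Origin at the centre of its underside, z up. At the start its +x side faces away from the robot (within 0.35 rad) and its +y end to the left.
- car: the grey model car fixed on top of the base, 100 mm long (along the base's y), 44 mm wide, 29 mm high, so its roof is 53 mm above the mat; it stays 23 mm inside the base's long sides and 15 mm inside its ends. Origin on the base's top face, centre. Not to be touched.
- stop: L-shaped steel stop fixed on the mat (mat top 3 mm above the table), 12 mm high, arms 20 mm wide, turned within 0.2 rad of the world axes. Origin on the mat at the INSIDE corner, z up. Long arm, far side: inner face x = 0, running 280 mm to -y. Short arm, left: inner face y = 0, running 110 mm to -x. Fully home, the base has its origin at x -45, y -65 mm here and parallel axes.
- far_left (a point): point at the base's far left upright edge (base frame +45, +65 mm), 12 mm above its underside
- far_right (a point): point at the base's far right upright edge (base frame +45, -65 mm), 12 mm above its underside
- near_left (a point): point at the base's near left upright edge (base frame -45, +65 mm), 12 mm above its underside
- jar_near: bystander: paint jar, 38 mm across, 50 mm high, standing to the near left of the base; origin at the centre of its underside
- jar_far: bystander: a second such paint jar beyond the stop; origin at the centre of its underside
- bare_base: bystander: small empty wooden base, 60 x 80 x 18 mm, left of the stop, nothing on it; origin at the centre of its underside
- glue: bystander: white bottle, 34 mm across, 95 mm high, to the far right; origin at the centre of its underside
- driver: bystander: screwdriver 160 mm long lying on the mat to the near right; origin under its middle

How it is judged:
By the outcome, as a careful person would: the job done as asked, in the order asked, and still so for the second after the job is handed in, with the robot touching nothing.
It also fails if it takes over 51 s, if anything falls off the work surface, if the arm or the gripper's body presses on something with over 40 N, if the wrist force passes 120 N, or if a joint passes its speed limit or range.

ROBOT

A 6-joint arm with a two-finger parallel gripper is mounted at the origin on the work surface. World frame = base frame: x ahead of the robot, y to its left, z up, the work surface at z = 0. Lengths are in m, angles in rad, forces in N, time in s.
With the tool pointing down it reaches from about 0.25 to 0.725 m from the base axis. Payload 4 kg.
Tool frame: the origin (TCP) lies midway between the tips of the shut fingers; the grasp point (between the pads) lies 19 mm behind it (bot.grasp_offset is the distance from the TCP to the grasp point, in m); z points along the fingers, y is the direction in which the jaws open and shut (so a half turn about z gives the same grasp; the last joint's range is limited). The gripper opens to 85 mm and grips with 20 to 120 N. Pads are 22 mm wide; open, the fingers measure 114 mm over their backs; the gripper's body (76 mm by 85 mm) begins 54 mm behind the grasp point. The pads swing forward as they close: fully open they stand 13 mm farther back than shut.
Start: joints at [-1.195, 0.241, 0.005, 1.335, 0, 1.571], TCP at [0.184, -0.465, 0.231] pointing down, gripper open.
Joint ranges: [-2.72, 2.72], [-1.05, 1.87], [-1.09, 1.28], [-1.99, 2.15], [-1.42, 1.44], [-3.14, 3.14]. Speed limits (rad/s): [2.79, 2.79, 3.14, 3.14, 3.14, 3.14].

INTERFACE

Orientations are given as a unit quaternion [x, y, z, w].
In Python, from workcell import sensors, optics, bot gives the robot as it stands.
- The arm moves only by the tool apply_moves, never from a script. Its argument "plan" is one flat list of numbers, 6 for each row, row after row: the shift along the tool's x, y, z in m, then the turn, a rotation vector about the tool's x, y, z in rad. In form: [tx, ty, tz, ax, ay, az, tx, ty, tz, ax, ay, az, ...]. A call has 1 to 12 rows; each row is the pose to reach, as a shift and turn from the pose commanded when the call began, along the tool's axes at that moment; what a row does not reach only later rows make up. A row lasts 1/12 s, in which the tool goes at most 41.7 mm and 7.16 degrees, less where a joint would pass 70% of its speed; a pose out of reach is approached as far as the arm can. A call with a gripper value outside its range is refused whole. "grip" is the finger opening in m, from 0 to 0.0854, set as the call begins (left out, the last holds). The fingers move at their own pace and stop on an object; the grip force is fixed at half the most. Time passes only in rows, so rows that repeat a pose let the fingers close. It gives the time, the measured TCP pose, the force and the opening at its end, in the units of the state.
- sensors.get_obs(): the state, without advancing time (a new reading comes with each control period).
- optics.camera(name): name is "side" or "top"; returns a dict with "pixels" (480x640x3 uint8, red, green, blue), "fx", "fy", "cx", "cy" (pixels), "k1" (the pictures are not rectified: a ray, as slopes to the right and down, at radius r is drawn at 1 + k1 r^2 times it, then the intrinsics apply), "pose" (4x4, takes a point from camera to world coordinates). Camera axes: x right, y up, looking along -z (the intrinsics and any distortion apply to the point x, -y, -z); pixel columns grow to the right and rows downward; lengths in m; the calibration is good to about 2 mm. A picture is of the moment at which its call begins. There is no depth.
- bot.job_done(): hands the job in, once; it reports no verdict.
The state is a dict: "clock": time; "joint_pos": joint angles; "joint_vel": joint speeds; "tau": joint torques, N m; "eef_pos": TCP position; "tool_rot": TCP orientation; "ft_force": force on the tool from outside, world axes, zero at the start; "ft_torque": the same for the moment, N m; "grip_width": finger opening in m.
Only numpy, scipy, OpenCV 4.12 (cv2) and the standard library are available. Lean on these libraries where they do the work, as an engineer would, in place of code of your own. Each camera call takes 0.05 s, during which the arm holds its last target.

## Working session

There is one attempt and no reset: what is moved stays moved. The work goes in short steps, Python scripts to look and compute and a tool call to move; the robot and the scene stay as the last step left them, time stands still between calls to the robot, and variables do not carry over. Pictures are saved under pics/ and viewed, and the job is handed in when it is done.

Besides the shell and the picture viewer there is one more tool, called after ">>>" in YAML: its name, and indented under it one key for each argument. apply_moves: Moves the arm, as the interface text tells. Its arguments: {"type":"object","properties":{"plan":{"type":"array","items":{"type":"number"}},"grip":{"type":"number"}},"required":["plan"]}

```bash
mkdir -p pics; ls
python3 - <<'E'
from workcell import sensors, optics, bot
import cv2
for n in("top","side"):
    c=optics.camera(n); cv2.imwrite(f"pics/{n}0.png",c["pixels"][:,:,::-1])
    print(n,c["fx"],c["fy"],c["cx"],c["cy"],c["k1"],c["pose"].round(4).tolist() if hasattr(c["pose"],"round") else c["pose"])
o=sensors.get_obs();print(o)
E
```

```text
pics
top 564.2732951093094 564.2732951093094 323.14180112776864 237.4642126044977 -0.07051915136413661 [[-0.007, 0.9919, -0.127, 0.4279], [-0.9999, -0.0055, 0.0125, -0.0398], [0.0117, 0.1271, 0.9918, 1.27], [0.0, 0.0, 0.0, 1.0]]
side 449.4767435911596 449.4767435911596 321.13913869430473 235.07064103351982 0.025903030721915965 [[0.859, 0.3172, -0.402, 0.247], [-0.5115, 0.4954, -0.7021, -0.7025], [-0.0235, 0.8087, 0.5878, 0.5741], [0.0, 0.0, 0.0, 1.0]]
{'clock': 0.1, 'joint_pos': array([-1.19499570e+00,  2.41370786e-01,  3.89214679e-03,  1.33521278e+00,
        6.55044582e-06,  1.57080046e+00]), 'joint_vel': array([-2.68171349e-07, -5.29745979e-04,  4.60277799e-03,  5.52954071e-04,
        6.59356496e-04,  5.67802211e-04]), 'tau': array([ 6.75065767e-04, -3.73137474e+01,  2.53009683e+01,  1.08570416e-02,
        4.14633575e-05, -7.50887438e-06]), 'eef_pos': array([ 0.18330685, -0.46459003,  0.2304981 ]), 'tool_rot': array([ 9.82398561e-01,  1.86794459e-01, -1.73782831e-04, -9.31479985e-04]), 'ft_force': array([-0.16923796, -0.03347903, -0.90200632]), 'ft_torque': array([-0.01584864,  0.00965602,  0.03891683]), 'grip_width': 0.08509504430261884}
```

View pics/top0.png

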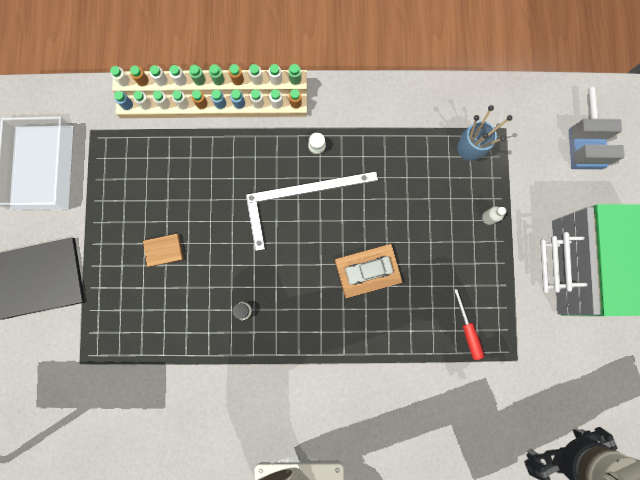

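View pics/side0.png

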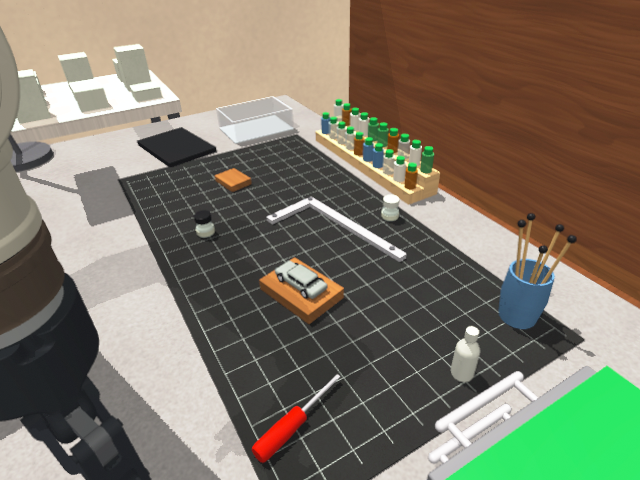

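The top view shows the base at about (369,270), the stop's inside corner near (257,200), the near jar at (242,311) and the screwdriver near (470,330). Next I'll measure these.

```bash
cat > h.py <<'E'
import numpy as np, cv2
from workcell import sensors, optics, bot
def ray(c,uv):
    uv=np.asarray(uv,float).reshape(-1,1,2)
    K=np.array([[c["fx"],0,c["cx"]],[0,c["fy"],c["cy"]],[0,0,1.]])
    n=cv2.undistortPoints(uv,K,np.array([c["k1"],0,0,0.]))[:,0]
    P=np.asarray(c["pose"]); d=np.c_[n[:,0],-n[:,1],-np.ones(len(n))]@P[:3,:3].T
    return P[:3,3],d
def cast(c,uv,z):
    o,d=ray(c,uv); return (o+d*((z-o[2])/d[:,2])[:,None])
def proj(c,p):
    P=np.asarray(c["pose"]); q=(np.asarray(p,float).reshape(-1,3)-P[:3,3])@P[:3,:3]
    n=np.c_[q[:,0],-q[:,1]]/-q[:,2:]; r2=(n**2).sum(1,keepdims=True); n=n*(1+c["k1"]*r2)
    return n*[c["fx"],c["fy"]]+[c["cx"],c["cy"]]
def masks(c):
    h=cv2.cvtColor(c["pixels"],cv2.COLOR_RGB2HSV)
    wood=cv2.inRange(h,(5,90,90),(22,255,255))
    return h,wood
def line(pts):
    vx,vy,x,y=cv2.fitLine(np.float32(pts),cv2.DIST_HUBER,0,1e-4,1e-4).ravel(); return np.array([x,y]),np.array([vx,vy])
E
python3 - <<'E'
from h import *
c=optics.camera("top"); h,w=masks(c)
w[:130]=0;w[370:]=0;w[:,:90]=0;w[:,515:]=0
cs,_=cv2.findContours(w,cv2.RETR_EXTERNAL,cv2.CHAIN_APPROX_NONE)
for k in cs:
    if cv2.contourArea(k)<200: continue
    print("wood",cv2.contourArea(k),cv2.boundingRect(k))
    for z in(.027,.021):
        p=cast(c,k[:,0],z)[:,:2]; r=cv2.minAreaRect(np.float32(p*1000)); print(z,r,cv2.boxPoints(r).round(1).tolist())
g=cv2.inRange(h,(0,0,180),(180,60,255)); g[:160]=0;g[260:]=0;g[:,:240]=0;g[:,390:]=0
g=cv2.morphologyEx(g,cv2.MORPH_OPEN,np.ones((4,4)))
cs,_=cv2.findContours(g,cv2.RETR_EXTERNAL,cv2.CHAIN_APPROX_NONE)
k=max(cs,key=cv2.contourArea); print("stop",cv2.contourArea(k))
ap=cv2.approxPolyDP(k,4,True)[:,0]; print(ap.tolist()); print((cast(c,ap,.015)*1000).round(1).tolist())
im=c["pixels"][:,:,::-1].copy(); cv2.drawContours(im,[k],-1,(0,0,255),1)
cv2.imwrite("pics/crop1.png",cv2.resize(im[150:360,210:490],None,fx=2.8,fy=2.8,interpolation=cv2.INTER_NEAREST))
E
```

```text
wood 2347.5 (335, 244, 68, 54)
0.027 ((513.1991577148438, -154.0541534423828), (90.82185363769531, 132.26690673828125), 15.139080047607422) [[452.1000061035156, -102.0999984741211], [486.6000061035156, -229.8000030517578], [574.2999877929688, -206.0], [539.7999877929688, -78.4000015258789]]
0.021 ((513.6109008789062, -154.60586547851562), (91.26024627685547, 132.9053497314453), 15.13908576965332) [[452.20001220703125, -102.4000015258789], [486.8999938964844, -230.6999969482422], [575.0, -206.8000030517578], [540.2999877929688, -78.5]]
wood 928.0 (143, 234, 40, 33)
0.027 ((561.3983764648438, 302.2052917480469), (61.58989334106445, 81.13426208496094), 11.658177375793457) [[523.0, 335.70001220703125], [539.4000244140625, 256.29998779296875], [599.7999877929688, 268.70001220703125], [583.4000244140625, 348.20001220703125]]
0.021 ((562.042724609375, 303.8559265136719), (61.887168884277344, 81.5259017944336), 11.658167839050293) [[523.5, 337.5], [540.0, 257.70001220703125], [600.5999755859375, 270.20001220703125], [584.0999755859375, 350.0]]
stop 1150.5
[[362, 176], [254, 194], [248, 204], [255, 241], [263, 241], [257, 201], [362, 183]]
[[729.3, -145.2, 15.0], [688.7, 100.3, 15.0], [665.8, 113.6, 15.0], [581.5, 97.1, 15.0], [581.4, 79.1, 15.0], [672.6, 93.4, 15.0], [713.0, -144.9, 15.0]]
```

View pics/crop1.png

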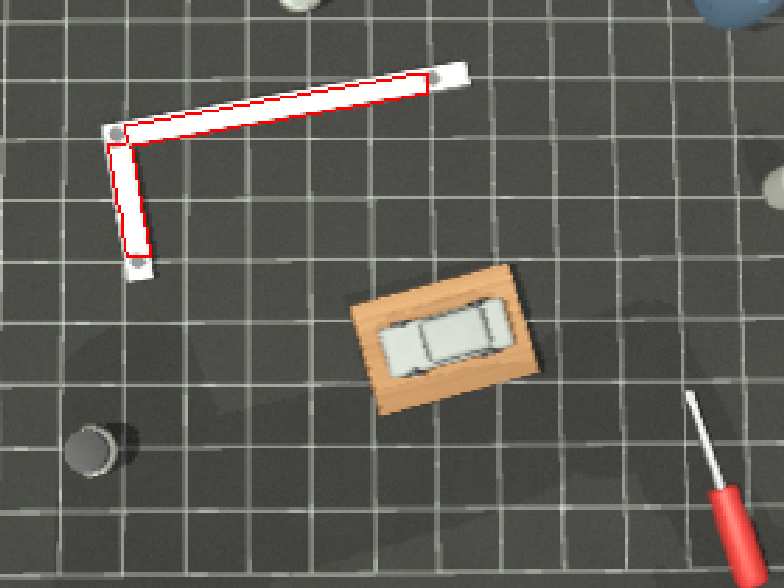

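```bash
cat >> h.py <<'E'
def edge(c,p0,p1,z,half=9,n=60,ch=None,rng=(.1,.9)):
    """subpixel edge along the segment p0->p1 (world xy at z): strongest gradient along the normal (mm)"""
    g=cv2.cvtColor(c["pixels"],cv2.COLOR_RGB2GRAY).astype(np.float32) if ch is None else ch.astype(np.float32)
    p0=np.array(p0,float);p1=np.array(p1,float);d=(p1-p0)/np.linalg.norm(p1-p0);nn=np.array([-d[1],d[0]])
    s=np.arange(-half,half+.01,.5); out=[]
    for t in np.linspace(*rng,n):
        q=p0+(p1-p0)*t+np.outer(s,nn); uv=proj(c,np.c_[q,np.full(len(q),z*1000)]/1000).astype(np.float32)
        v=cv2.remap(g,uv[:,0][None],uv[:,1][None],cv2.INTER_LINEAR)[0]
        v=cv2.GaussianBlur(v[None],(0,0),2)[0]; gr=np.abs(np.gradient(v)); k=gr.argmax(); 
        if 3<k<len(s)-4 and gr[k]>1.5: 
            w=gr[k-3:k+4]; out.append(p0+(p1-p0)*t+nn*(s[k-3:k+4]@w/w.sum()))
    return np.array(out)
def stop(c,P0=(672.6,93.4),yaw=.167):
    P0=np.array(P0)
    for _ in range(3):
        X=np.array([np.cos(yaw),np.sin(yaw)]);Y=np.array([-X[1],X[0]])
        a,da=line(edge(c,P0,P0-280*Y,.015)); b,db=line(edge(c,P0,P0-110*X,.015,rng=(.15,.9)))
        if da@Y<0: da=-da
        if db@X<0: db=-db
        t=np.linalg.solve(np.c_[da,-db],b-a); P0=a+da*t[0]; yaw=np.arctan2(-da[0],da[1])
    return P0,yaw,np.arctan2(db[1],db[0])
def base(c,box=None):
    h,w=masks(c); w[:130]=0;w[370:]=0;w[:,:190]=0;w[:,515:]=0
    cs,_=cv2.findContours(w,cv2.RETR_EXTERNAL,cv2.CHAIN_APPROX_NONE)
    k=np.concatenate([q for q in cs if cv2.contourArea(q)>60])
    p=cast(c,cv2.convexHull(k)[:,0],.027)[:,:2]*1000; (ctr,sz,ang)=cv2.minAreaRect(np.float32(p))
    if sz[0]>sz[1]: ang-=90
    if ang>45: ang-=90
    return np.array(ctr),sz,np.deg2rad(ang)
E
python3 - <<'E'
from h import *
c=optics.camera("top"); S=stop(c); print("stop",S[0],np.degrees(S[1:]))
B=base(c); print("base",B,np.degrees(B[2]))
y=S[1];R=np.array([[np.cos(y),np.sin(y)],[-np.sin(y),np.cos(y)]])
print("base in stop",R@(B[0]-S[0]))
print("jar",cast(c,[[242,311]],.053)*1000,"drv tip",cast(c,[[457,290],[480,357]],.01)*1000,"glue",cast(c,[[490,218]],.03)*1000)
s=optics.camera("side")
# check corners of base in side view
b=B[2];X=np.array([np.cos(b),np.sin(b)]);Y=np.array([-X[1],X[0]])
im=s["pixels"][:,:,::-1].copy()
for i,j in((1,1),(1,-1),(-1,1),(-1,-1)):
    q=np.r_[B[0]+45*i*X+65*j*Y,27]/1000; u=proj(s,q)[0]; cv2.circle(im,tuple(int(x) for x in u),2,(255,0,0),-1)
ys=S[1];Xs=np.array([np.cos(ys),np.sin(ys)]);Ys=np.array([-Xs[1],Xs[0]])
for p in (S[0],S[0]-110*Xs,S[0]-280*Ys):
    u=proj(s,np.r_[p,15]/1000)[0]; cv2.circle(im,tuple(int(x) for x in u),2,(0,0,255),-1)
cv2.imwrite("pics/side1.png",cv2.resize(im[180:340,230:430],None,fx=3.5,fy=3.5))
E
```

```text
stop [672.5927   95.46651] [ 9.945606 10.189901]
base (array([ 513.02801514, -154.11940002]), (90.7402114868164, 132.2528533935547), np.float64(0.26518711179805515)) 15.19410228729248
base in stop [-200.27356208 -218.27624908]
jar [[425.98998919 119.70995843  53.        ]] drv tip [[ 468.87829378 -354.87215409   10.        ]
 [ 320.03914062 -401.7115209    10.        ]] glue [[ 628.71545311 -430.79703199   30.        ]]
```

View pics/side1.png

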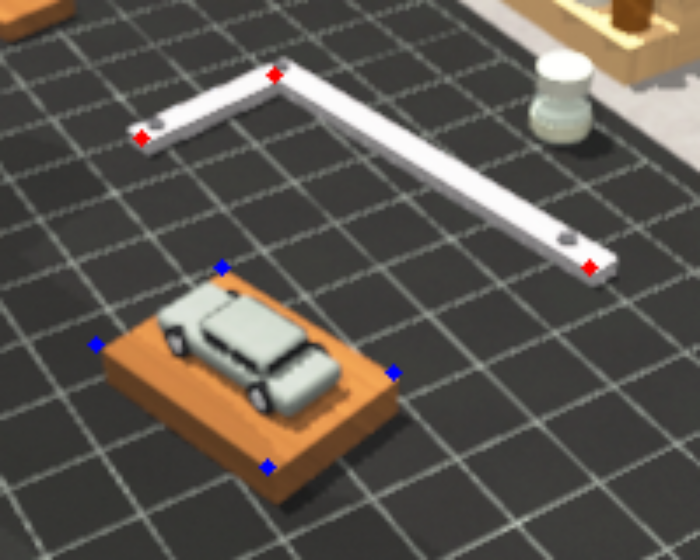

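>>> apply_moves:
  plan: [0.034,-0.006,0,0,0,-0.12,0.068,-0.011,0,0,0,-0.24,0.102,-0.017,0,0,0,-0.36,0.136,-0.023,0,0,0,-0.48,0.17,-0.029,0,0,0,-0.6,0.205,-0.034,0,0,0,-0.72,0.24,-0.04,0,0,0,-0.84,0.274,-0.046,0,0,0,-0.96,0.308,-0.052,0,0,0,-1.08,0.342,-0.057,0.0,0,0,-1.2,0.376,-0.063,0,0,0,-1.32,0.41,-0.069,0,0,0,-1.461]
  grip: 0.045

```text
clock: 1.25
eef_pos: [0.5408, -0.2493, 0.2311]
tool_rot: [0.611, 0.792, -0.0, -0.0]
ft_force: [1.1, 0.4, -0.4]
grip_width: 0.0452
```

>>> apply_moves:
  plan: [0,0,0.03,0,0,0,0,0,0.065,0,0,0,0,0,0.1,0,0,0,0,0,0.135,0,0,0,0,0,0.165,0,0,0,0,0,0.19,0,0,0,0,0,0.205,0,0,0,0,0,0.215,0,0,0,0,0,0.215,0,0,0]

```text
clock: 2.0
eef_pos: [0.5377, -0.2496, 0.0136]
tool_rot: [0.613, 0.79, -0.001, -0.002]
ft_force: [0.7, 0.7, -0.8]
grip_width: 0.0446
```

Run:
```python
from h import *
print({k:v.round(3) for k,v in sensors.get_obs().items() if k in("eef_pos","ft_force","joint_pos")})
t=optics.camera("top")["pixels"][180:350,270:510,::-1];s=optics.camera("side")["pixels"][180:420,200:520,::-1]
cv2.imwrite("pics/a.png",np.hstack([cv2.resize(t,(400,283)),cv2.resize(s,(377,283))]))
cv2.imwrite("pics/a.png",np.vstack([cv2.resize(t,(420,298)),cv2.resize(s,(420,300))]))
```

```text
{'joint_pos': array([-0.435,  0.599, -0.049,  0.928,  0.   ,  0.886]), 'eef_pos': array([ 0.538, -0.25 ,  0.014]), 'ft_force': array([ 0.744,  0.704, -0.816])}
```

View pics/a.png

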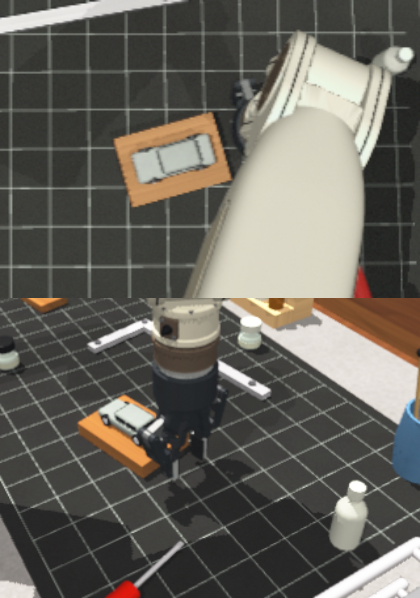

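Run:
```python
from h import *
s=optics.camera("side")["pixels"][235:385,260:400,::-1]
cv2.imwrite("pics/b.png",cv2.resize(s,None,fx=4,fy=4,interpolation=cv2.INTER_CUBIC))
```

```text
(no output)
```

View pics/b.png

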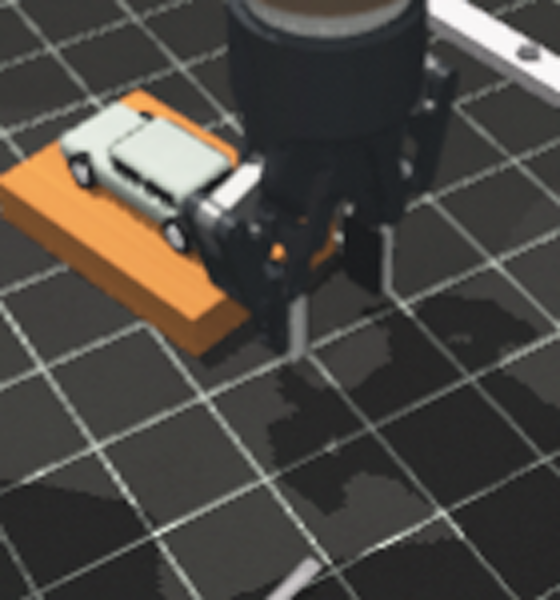

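>>> apply_moves:
  plan: [0.005,0,0.004,0,0,0,0.011,0,0.004,0,0,0,0.017,0,0.004,0,0,0,0.021,0,0.004,0,0,0,0.024,0,0.004,0,0,0,0.027,0,0.004,0,0,0,0.031,0,0.004,0,0,0,0.036,0,0.004,0,0,0,0.041,0,0.004,0,0,0,0.046,0,0.004,0,0,0,0.05,0,0.004,0,0,0,0.052,0,0.004,0,0,0]

```text
clock: 3.15
eef_pos: [0.5269, -0.1996, 0.0126]
tool_rot: [0.613, 0.79, 0.0, 0.0]
ft_force: [1.5, -3.7, 2.8]
grip_width: 0.0447
```

Run:
```python
from h import *
print({k:v.round(3) for k,v in sensors.get_obs().items() if k in("eef_pos","ft_force","joint_pos")})
c=optics.camera("top")
t=c["pixels"][180:350,230:470,::-1];s=optics.camera("side")["pixels"][200:360,240:440,::-1]
cv2.imwrite("pics/c.png",np.vstack([cv2.resize(t,(420,298)),cv2.resize(s,(375,300)).copy() if 0 else cv2.resize(s,(420,300))]))
B=base(c);print(B,np.degrees(B[2]))
```

```text
{'joint_pos': array([-0.362,  0.548, -0.145,  0.876, -0.   ,  0.958]), 'eef_pos': array([ 0.527, -0.2  ,  0.013]), 'ft_force': array([ 1.493, -3.663,  2.803])}
(array([ 506.50878906, -124.33665466]), (90.58435821533203, 131.22265625), np.float64(0.24970435874768876)) 14.307005882263184
```

View pics/c.png

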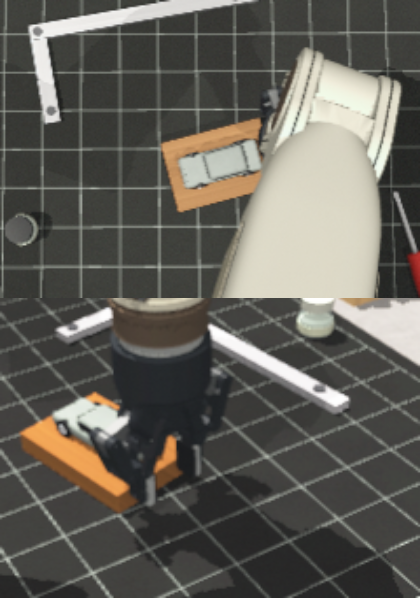

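>>> apply_moves:
  plan: [0.003,0,0,0,0,0,0.008,0,0,0,0,0,0.014,0,0,0,0,0,0.02,0,0,0,0,0,0.026,0,0,0,0,0,0.032,0,0,0,0,0,0.038,0,0,0,0,0,0.044,0,0,0,0,0,0.05,0,0,0,0,0,0.055,0,0,0,0,0,0.058,0,0,0,0,0,0.06,0,0,0,0,0]

```text
clock: 4.25
eef_pos: [0.5116, -0.1414, 0.0123]
tool_rot: [0.613, 0.79, -0.0, -0.0]
ft_force: [-0.0, -3.0, 1.8]
grip_width: 0.0447
```

```bash
cat > look.py <<'E'
import sys
from h import *
print({k:v.round(4) for k,v in sensors.get_obs().items() if k in("eef_pos","tool_rot","ft_force","joint_pos")})
c=optics.camera("top")
t=c["pixels"][150:350,220:460,::-1];s=optics.camera("side")["pixels"][180:350,220:440,::-1]
cv2.imwrite(f"pics/{sys.argv[1]}.png",np.hstack([cv2.resize(t,(400,333)),cv2.resize(s,(400,333))]))
B=base(c);S=(np.array([672.6,95.5]),np.radians(10.));y=S[1];R=np.array([[np.cos(y),np.sin(y)],[-np.sin(y),np.cos(y)]])
print("base",B[0].round(1),B[1],np.degrees(B[2]).round(2),"in stop",(R@(B[0]-S[0])).round(1))
E
python3 look.py d
```

```text
{'joint_pos': array([-0.2696,  0.4979, -0.2386,  0.8347, -0.    ,  1.0508]), 'eef_pos': array([ 0.5116, -0.1414,  0.0123]), 'tool_rot': array([ 6.133e-01,  7.899e-01, -1.000e-04, -2.000e-04]), 'ft_force': array([-0.0408, -3.0132,  1.824 ])}
base [490.8 -64.4] (90.61738586425781, 126.62934112548828) 14.32 in stop [-206.8 -125.9]
```

View pics/d.png

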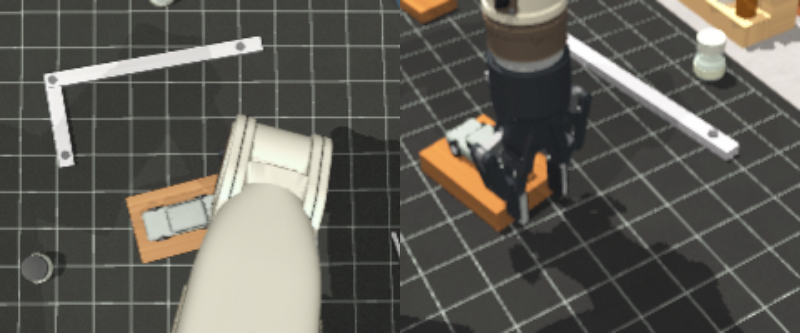

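>>> apply_moves:
  plan: [0.003,0,0,0,0,0,0.008,0,0,0,0,0,0.014,0,0,0,0,0,0.02,0,0,0,0,0,0.026,0,0,0,0,0,0.031,0,0,0,0,0,0.035,0,0,0,0,0,0.037,0,0,0,0,0,0.037,0,0,0,0,0,0.022,0,0,0,0,0,0.0,0,0,0,0,0,-0.01,0,0,0,0,0]

```text
clock: 5.35
eef_pos: [0.515, -0.1527, 0.0124]
tool_rot: [0.614, 0.79, 0.0, 0.0]
ft_force: [0.5, -0.1, -0.2]
grip_width: 0.0452
```

>>> apply_moves:
  plan: [0,0,-0.03,0,0,0,0,0,-0.065,0,0,0,0,0,-0.1,0,0,0,0,0,-0.115,0,0,0,0,0,-0.115,0,0,0]

```text
clock: 5.77
eef_pos: [0.5173, -0.1523, 0.132]
tool_rot: [0.614, 0.79, 0.002, 0.004]
ft_force: [0.6, -0.2, -0.4]
grip_width: 0.045
```

```bash
python3 look.py e
```

```text
{'joint_pos': array([-2.8680e-01,  3.7330e-01, -7.6900e-02,  1.1120e+00,  1.0000e-03,
        1.0344e+00]), 'eef_pos': array([ 0.5173, -0.1523,  0.132 ]), 'tool_rot': array([0.6136, 0.7896, 0.002 , 0.0038]), 'ft_force': array([ 0.641 , -0.244 , -0.4344])}
base [481.9 -30. ] (89.93397521972656, 130.8480987548828) 14.38 in stop [-209.6  -90.5]
```

View pics/e.png

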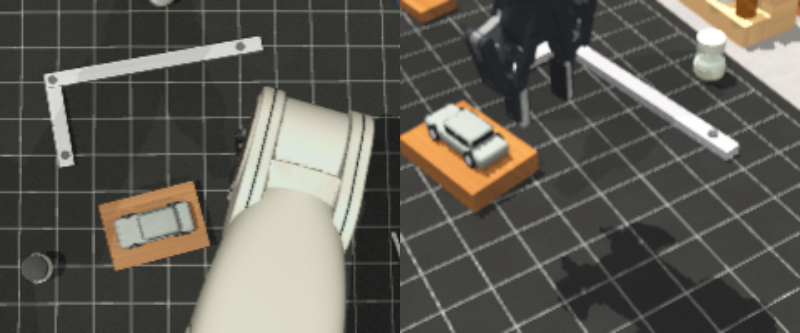

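>>> apply_moves:
  plan: [0.011,-0.007,0,0,0,-0.124,0.022,-0.014,0,0,0,-0.248,0.033,-0.021,0,0,0,-0.372,0.044,-0.027,0,0,0,-0.496,0.055,-0.034,0,0,0,-0.62,0.066,-0.041,0,0,0,-0.744,0.077,-0.048,0,0,0,-0.868,0.088,-0.055,0,0,0,-0.992,0.1,-0.062,0,0,0,-1.116,0.111,-0.069,0,0,0,-1.24,0.122,-0.076,0,0,0,-1.364,0.133,-0.082,0,0,0,-1.488]
  grip: 0.07

```text
clock: 6.87
eef_pos: [0.3995, -0.0423, 0.1253]
tool_rot: [-0.086, 0.996, 0.001, -0.002]
ft_force: [-0.6, 0.4, -0.6]
grip_width: 0.0705
```

>>> apply_moves:
  plan: [0,0,0,0,0,-0.008,0,0,0,0,0,-0.008]

```text
clock: 7.03
eef_pos: [0.4007, -0.0427, 0.126]
tool_rot: [-0.087, 0.996, 0.0, -0.001]
ft_force: [-0.2, -0.1, 0.1]
grip_width: 0.0699
```

>>> apply_moves:
  plan: [0,0,0.025,0,0,0,0,0,0.055,0,0,0,0,0,0.08,0,0,0,0,0,0.1,0,0,0,0,0,0.11,0,0,0,0,0,0.115,0,0,0,0,0,0.115,0,0,0]

```text
clock: 7.62
eef_pos: [0.4011, -0.0433, 0.0108]
tool_rot: [-0.086, 0.996, 0.0, -0.002]
ft_force: [0.3, 1.2, 0.2]
grip_width: 0.0702
```

```bash
python3 look.py f
```

```text
{'joint_pos': array([-0.1075,  0.3048, -0.5712,  0.698 , -0.    , -0.2804]), 'eef_pos': array([ 0.4011, -0.0433,  0.0108]), 'tool_rot': array([-8.630e-02,  9.963e-01,  3.000e-04, -1.600e-03]), 'ft_force': array([0.2816, 1.2418, 0.2256])}
base [482.4 -30.3] (90.2268295288086, 131.21673583984375) 14.16 in stop [-209.2  -90.8]
```

View pics/f.png

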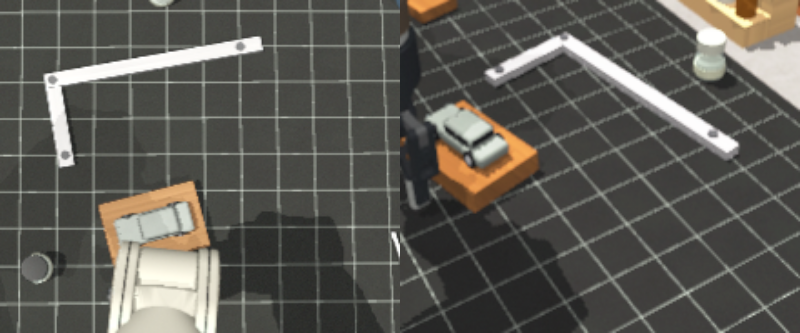

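>>> apply_moves:
  plan: [-0.006,0,0,0,0,0,-0.012,0,0,0,0,0,-0.017,0,0,0,0,0,-0.02,0,0,0,0,0,-0.023,0,0,0,0,0,-0.027,0,0,0,0,0,-0.031,0,0,0,0,0,-0.036,0,0,0,0,0,-0.042,0,0,0,0,0,-0.048,0,0,0,0,0,-0.053,0,0,0,0,0,-0.056,0,0,0,0,0]

```text
clock: 8.72
eef_pos: [0.4583, -0.0333, 0.0123]
tool_rot: [-0.087, 0.996, -0.0, 0.0]
ft_force: [-2.1, -0.8, 0.5]
grip_width: 0.0699
```

```bash
python3 look.py g
```

```text
{'joint_pos': array([-7.240e-02,  3.866e-01, -4.323e-01,  7.510e-01, -1.000e-04,
       -2.476e-01]), 'eef_pos': array([ 0.4583, -0.0333,  0.0123]), 'tool_rot': array([-8.750e-02,  9.962e-01, -1.000e-04,  4.000e-04]), 'ft_force': array([-2.1398, -0.8058,  0.5038])}
base [544.1 -22.2] (34.7000617980957, 132.78765869140625) 6.56 in stop [-147.   -93.6]
```

View pics/g.png

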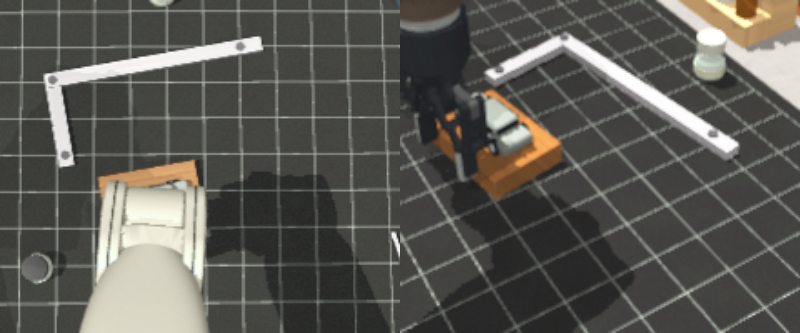

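>>> apply_moves:
  plan: [-0.003,0,0,0,0,0,-0.008,0,0,0,0,0,-0.014,0,0,0,0,0,-0.02,0,0,0,0,0,-0.027,0,0,0,0,0,-0.034,0,0,0,0,0,-0.041,0,0,0,0,0,-0.048,0,0,0,0,0,-0.055,0,0,0,0,0,-0.061,0,0,0,0,0,-0.066,0,0,0,0,0,-0.07,0,0,0,0,0]

```text
clock: 9.82
eef_pos: [0.5267, -0.0209, 0.0123]
tool_rot: [-0.088, 0.996, 0.0, 0.0]
ft_force: [-1.9, -0.6, 0.8]
grip_width: 0.0703
```

>>> apply_moves:
  plan: [-0.004,0,0,0,0,0,-0.008,0,0,0,0,0,-0.013,0,0,0,0,0,-0.018,0,0,0,0,0,-0.023,0,0,0,0,0,-0.028,0,0,0,0,0,-0.033,0,0,0,0,0,-0.037,0,0,0,0,0,-0.04,0,0,0,0,0,-0.041,0,0,0,0,0]

```text
clock: 10.65
eef_pos: [0.5672, -0.0138, 0.0123]
tool_rot: [-0.088, 0.996, -0.0, 0.0]
ft_force: [-2.3, -0.4, 0.6]
grip_width: 0.0702
```

```bash
python3 look.py i
```

```text
{'joint_pos': array([-0.0244,  0.5551, -0.1342,  0.8809,  0.    , -0.1997]), 'eef_pos': array([ 0.5672, -0.0138,  0.0123]), 'tool_rot': array([-8.750e-02,  9.962e-01, -0.000e+00,  3.000e-04]), 'ft_force': array([-2.3404, -0.355 ,  0.597 ])}Traceback (most recent call last):
  File "look.py", line 7, in <module>
    B=base(c);S=(np.array([672.6,95.5]),np.radians(10.));y=S[1];R=np.array([[np.cos(y),np.sin(y)],[-np.sin(y),np.cos(y)]])
  File "h.py", line 45, in base
    k=np.concatenate([q for q in cs if cv2.contourArea(q)>60])
ValueError: need at least one array to concatenate
```

View pics/i.png

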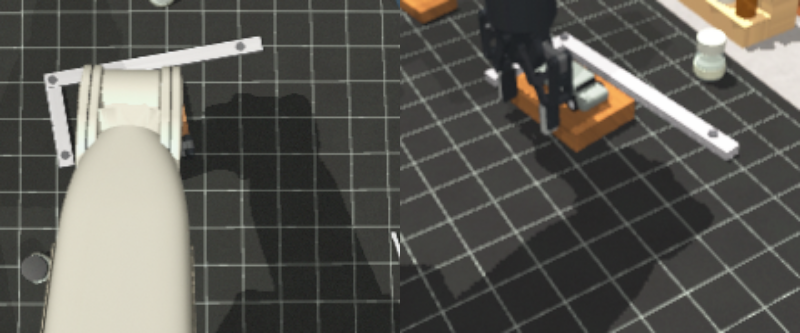

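>>> apply_moves:
  plan: [-0.003,0,0,0,0,0,-0.006,0,0,0,0,0,-0.009,0,0,0,0,0,-0.012,0,0,0,0,0,-0.014,0,0,0,0,0,-0.016,0,0,0,0,0,-0.017,0,0,0,0,0,-0.018,0,0,0,0,0,-0.019,0,0,0,0,0]

```text
clock: 11.5
eef_pos: [0.585, -0.0106, 0.0124]
tool_rot: [-0.087, 0.996, -0.0, -0.0]
ft_force: [-2.5, -0.8, 2.0]
grip_width: 0.07
```

>>> apply_moves:
  plan: [-0.001,0,0,0,0,0,-0.002,0,0,0,0,0,-0.003,0,0,0,0,0]

```text
clock: 11.75
eef_pos: [0.5881, -0.0101, 0.0124]
tool_rot: [-0.087, 0.996, 0.0, -0.0]
ft_force: [-3.4, -0.5, 2.1]
grip_width: 0.07
```

>>> apply_moves:
  plan: [-0.001,0,0,0,0,0,-0.002,0,0,0,0,0]

```text
clock: 11.92
eef_pos: [0.5896, -0.0098, 0.0123]
tool_rot: [-0.087, 0.996, -0.0, -0.001]
ft_force: [-6.2, -1.5, 4.2]
grip_width: 0.0702
```

Run:
```python
from h import *
s=optics.camera("side")["pixels"][190:310,270:430,::-1]
cv2.imwrite("pics/j.png",cv2.resize(s,None,fx=4.5,fy=4.5,interpolation=cv2.INTER_CUBIC))
print(sensors.get_obs()["ft_force"])
```

```text
[-4.48277177 -0.87609228  3.38905135]
```

View pics/j.png

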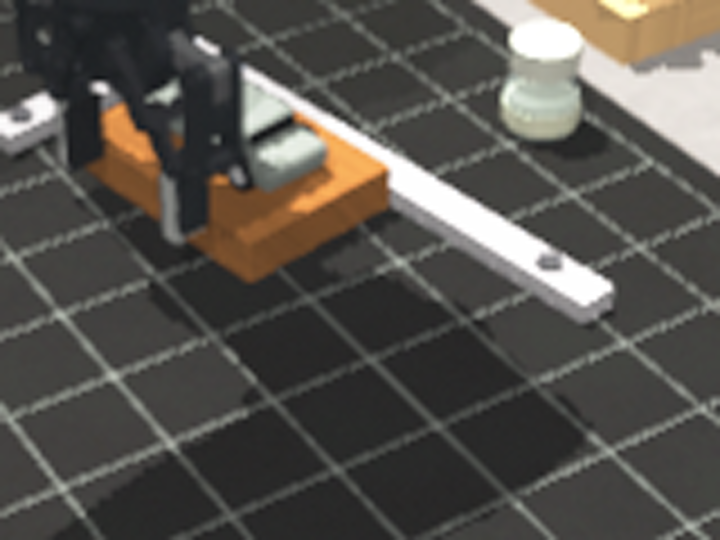

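>>> apply_moves:
  plan: [-0.001,0,0,0,0,0,-0.002,0,0,0,0,0,-0.003,0,0,0,0,0,-0.003,0,0,0,0,0]

```text
clock: 12.3
eef_pos: [0.5896, -0.0098, 0.012]
tool_rot: [-0.087, 0.996, -0.0, -0.003]
ft_force: [-11.4, -2.1, 8.6]
grip_width: 0.0695
```

>>> apply_moves:
  plan: [0.004,0,0,0,0,0,0.014,0,0,0,0,0,0.03,0,0,0,0,0,0.04,0,0,0,0,0,0.04,0,-0.03,0,0,0,0.04,0,-0.065,0,0,0,0.04,0,-0.1,0,0,0,0.055,0,-0.12,0,0,0,0.085,0,-0.12,0,0,0,0.12,0,-0.12,0,0,0,0.15,0,-0.12,0,0,0,0.15,0,-0.12,0,0,0]
  grip: 0.045

```text
clock: 13.3
eef_pos: [0.4397, -0.0355, 0.1317]
tool_rot: [-0.087, 0.996, 0.0, -0.002]
ft_force: [-0.2, 0.2, -0.4]
grip_width: 0.0447
```

```bash
python3 look.py k
```

```text
{'joint_pos': array([-8.0700e-02,  2.0250e-01, -3.1690e-01,  1.0558e+00,  1.0000e-04,
       -2.5500e-01]), 'eef_pos': array([ 0.4397, -0.0355,  0.1317]), 'tool_rot': array([-8.700e-02,  9.962e-01,  4.000e-04, -2.200e-03]), 'ft_force': array([-0.1694,  0.2032, -0.4166])}
base [643.9  -4.1] (89.2403335571289, 130.97698974609375) 10.03 in stop [-45.5 -93.1]
```

View pics/k.png

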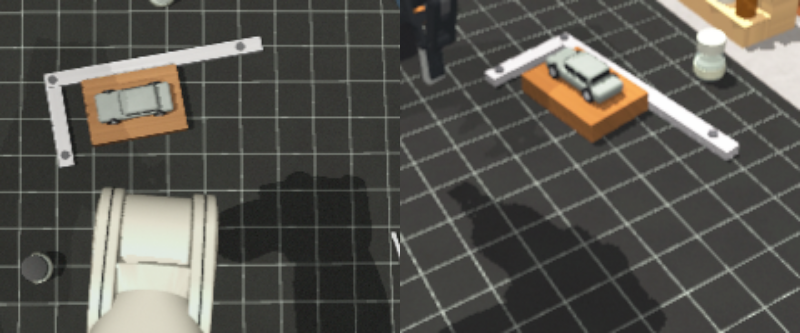

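>>> apply_moves:
  plan: [-0.01,-0.009,0,0,0,0.12,-0.025,-0.018,0,0,0,0.24,-0.042,-0.027,0,0,0,0.36,-0.06,-0.036,0,0,0,0.48,-0.08,-0.045,0,0,0,0.6,-0.1,-0.055,0,0,0,0.72,-0.12,-0.064,0,0,0,0.84,-0.14,-0.073,0,0,0,0.96,-0.16,-0.082,0,0,0,1.08,-0.18,-0.091,0,0,0,1.2,-0.195,-0.1,0,0,0,1.32,-0.204,-0.106,0,0,0,1.44]

```text
clock: 14.4
eef_pos: [0.6689, -0.1045, 0.1316]
tool_rot: [0.593, 0.805, 0.001, 0.002]
ft_force: [0.2, 0.2, -0.2]
grip_width: 0.0448
```

>>> apply_moves:
  plan: [0,0,0,0,0,0.12,0,0,0,0,0,0.131,0,0,0,0,0,0.131]

```text
clock: 14.65
eef_pos: [0.6662, -0.104, 0.1317]
tool_rot: [0.642, 0.767, 0.0, 0.0]
ft_force: [-0.2, 0.2, 0.3]
grip_width: 0.0448
```

>>> apply_moves:
  plan: [0,-0.006,0.025,0,0,0,0,-0.006,0.055,0,0,0,0,-0.006,0.08,0,0,0,0,-0.006,0.1,0,0,0,0,-0.006,0.112,0,0,0,0,-0.006,0.117,0,0,0,0,-0.006,0.117,0,0,0,0,-0.006,0.117,0,0,0]

```text
clock: 15.32
eef_pos: [0.6597, -0.1053, 0.0163]
tool_rot: [0.642, 0.766, 0.0, 0.001]
ft_force: [0.6, 0.2, 0.6]
grip_width: 0.0449
```

Run:
```python
from h import *
s=optics.camera("side")["pixels"][190:310,270:430,::-1]
cv2.imwrite("pics/l.png",cv2.resize(s,None,fx=4.5,fy=4.5,interpolation=cv2.INTER_CUBIC))
```

```text
(no output)
```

View pics/l.png

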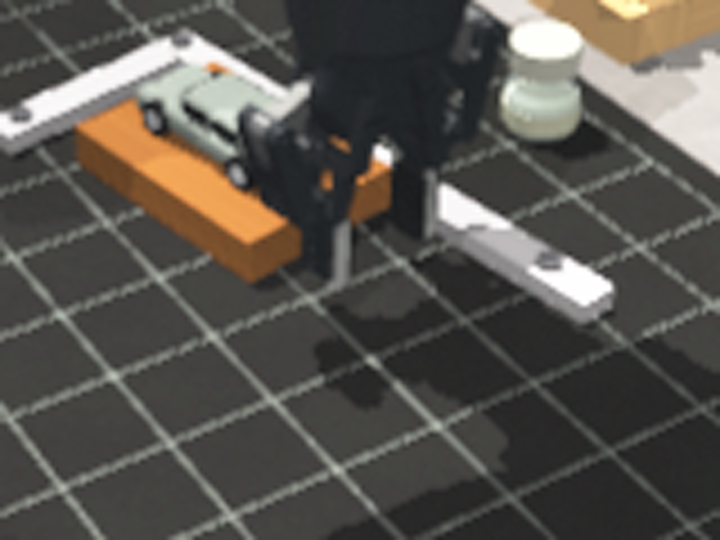

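>>> apply_moves:
  plan: [0.005,0,0.003,0,0,0,0.011,0,0.003,0,0,0,0.017,0,0.003,0,0,0,0.021,0,0.003,0,0,0,0.024,0,0.003,0,0,0,0.027,0,0.003,0,0,0,0.031,0,0.003,0,0,0,0.035,0,0.003,0,0,0,0.039,0,0.003,0,0,0,0.043,0,0.003,0,0,0,0.046,0,0.003,0,0,0,0.048,0,0.003,0,0,0]

```text
clock: 16.37
eef_pos: [0.6506, -0.0579, 0.0127]
tool_rot: [0.643, 0.766, -0.0, 0.0]
ft_force: [0.2, -4.4, 2.8]
grip_width: 0.0448
```

>>> apply_moves:
  plan: [0.001,0,0,0,0,0,0.002,0,0,0,0,0,0.003,0,0,0,0,0,0.004,0,0,0,0,0]

```text
clock: 16.7
eef_pos: [0.6499, -0.054, 0.0124]
tool_rot: [0.643, 0.766, 0.0, 0.0]
ft_force: [0.2, -2.8, 2.2]
grip_width: 0.045
```

>>> apply_moves:
  plan: [0.001,0,0,0,0,0,0.002,0,0,0,0,0]

```text
clock: 16.87
eef_pos: [0.6496, -0.0524, 0.0124]
tool_rot: [0.643, 0.766, -0.0, 0.001]
ft_force: [1.6, -6.5, 1.7]
grip_width: 0.045
```

>>> apply_moves:
  plan: [0.001,0,0,0,0,0,0.002,0,0,0,0,0,0.003,0,0,0,0,0,0.003,0,0,0,0,0]

```text
clock: 17.2
eef_pos: [0.6496, -0.0524, 0.0125]
tool_rot: [0.643, 0.766, -0.002, 0.003]
ft_force: [2.4, -10.5, 0.3]
grip_width: 0.0447
```

>>> apply_moves:
  plan: [-0.004,0,0,0,0,0,-0.014,0,0,0,0,0,-0.03,0,0,0,0,0,-0.04,0,0,0,0,0,-0.04,0,-0.03,0,0,0,-0.04,0,-0.065,0,0,0,-0.04,0,-0.1,0,0,0,-0.06,-0.01,-0.12,0,0,0,-0.09,-0.04,-0.12,0,0,0,-0.12,-0.07,-0.12,0,0,0,-0.14,-0.1,-0.12,0,0,0,-0.14,-0.1,-0.12,0,0,0]

```text
clock: 18.2
eef_pos: [0.5695, -0.2097, 0.1321]
tool_rot: [0.646, 0.764, -0.002, -0.001]
ft_force: [-0.6, 0.6, -0.5]
grip_width: 0.0451
```

```bash
python3 look.py m
python3 - <<'E'
from h import *
c=optics.camera("top")
a=c["pixels"][170:260,235:355,::-1];s=optics.camera("side")["pixels"][190:290,260:400,::-1]
cv2.imwrite("pics/n.png",np.vstack([cv2.resize(a,(400,300),interpolation=cv2.INTER_CUBIC),cv2.resize(s,(420,300),interpolation=cv2.INTER_CUBIC)[:,:400]]))
h=cv2.cvtColor(c["pixels"],cv2.COLOR_RGB2HSV)[...,1]
# wood left end and far edge vs stop faces (saturation edge = wood / not wood)
S,y,_=(np.array([672.6,95.5]),np.radians(10.),0);X=np.array([np.cos(y),np.sin(y)]);Y=np.array([-X[1],X[0]])
for n,p,q in(("far",S,S-130*Y),("left",S,S-90*X),("near",S-90*X,S-90*X-130*Y),("right",S-130*Y,S-90*X-130*Y)):
    e=edge(c,p,q,.027,ch=h,rng=(.1,.9)); m,d=line(e); print(n,"stop x,y",((m-S)@X).round(2),((m-S)@Y).round(2),"ang",np.degrees(np.arctan2(d[1],d[0])).round(2),len(e))
E
```

```text
{'joint_pos': array([-0.3517,  0.5097,  0.1391,  1.204 , -0.0021,  1.0519]), 'eef_pos': array([ 0.5695, -0.2097,  0.1321]), 'tool_rot': array([ 0.6456,  0.7637, -0.0016, -0.0014]), 'ft_force': array([-0.5675,  0.6138, -0.513 ])}
base [639.2  23.4] (88.98442840576172, 129.01080322265625) 9.99 in stop [-45.4 -65.2]
far stop x,y -0.74 -53.72 ang -79.86 60
left stop x,y -44.88 -0.47 ang 10.03 60
near stop x,y -93.1 -72.58 ang -80.01 60
right stop x,y -44.51 -130.55 ang 10.08 60
```

View pics/n.png

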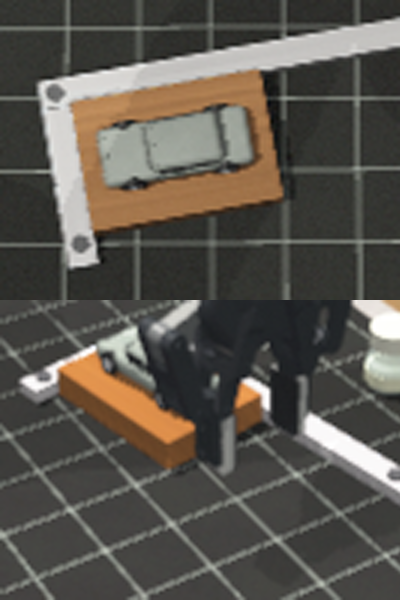

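Run:
```python
from h import *
c=optics.camera("top"); cv2.imwrite("pics/z.png",c["pixels"][:,:,::-1]); print(base(c)); bot.job_done(); print(sensors.get_obs()["clock"])
```

```text
(array([639.18365479,  23.35313034]), (88.98442840576172, 129.01080322265625), np.float64(0.1743395797042932))
the job is handed in; nothing more can be done
the job is handed in; nothing more can be done
```

View pics/z.png

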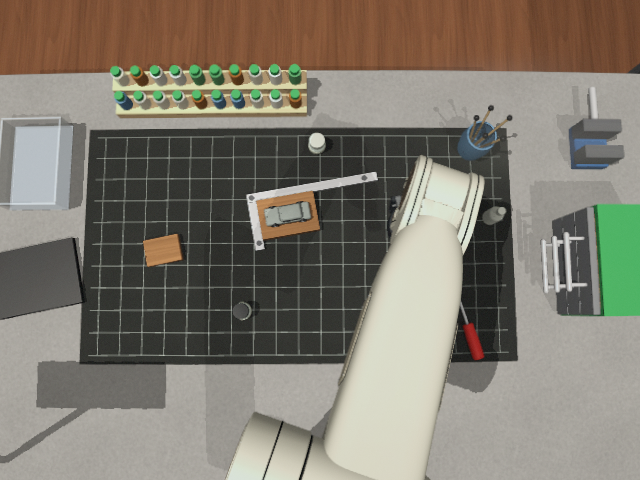

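The base is home in the stop's inside corner, and I handed the job in at about 18.5 s of the 51 s allowed. I pushed it left by its right end, then forward onto the long arm, then left again into the short arm. Each of the last two pushes ended at a firm stop, with about 10 to 12 N sideways on the wrist. I then backed the fingers off and raised them clear.

**Position:** the last top view puts the base at (-45.4, -65.2) mm in the stop's frame, against (-45, -65) mm for fully home. It is turned 9.99° and the stop about 10°.

**Fingers and bystanders:** the last wrist force reading was under 1 N on each axis, so nothing was touching. In the final picture both jars, the glue bottle, the bare base and the screwdriver are where they started; I did not measure them.

**Checks that disagreed or are incomplete:**
- **Near side:** its edge fit came out about 3 mm too far out. I put this down to the shaded side face, because the other three sides agree within 1 mm.
- **Side camera:** it differs from the top view by 2–3 mm, roughly the stated calibration error.
- **Gap at the long arm:** after the last push to the left I did not press the base against the long arm again. The camera cannot see into that gap, so this rests on the measured position being unchanged.
- **Car clearance:** I judged the fingers' distance from the car from the pictures and the given sizes, not from a contact reading.

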